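# Cap the sample bottles and run the rack into the reader

### The arm

A 7-joint arm with a two-finger parallel gripper is mounted at the origin on the work surface. World frame = base frame: x ahead of the robot, y to its left, z up, the work surface at z = 0. Lengths are in m, angles in rad, forces in N, time in s.
With the tool pointing down it reaches from about 0.4 to 0.85 m from the base axis. Payload 10.4 kg.
Tool frame: the origin (TCP) lies on the centre line of the jaws, within the pads' length; the fingertips stand 11 mm ahead of it and the grasp point (between the pads) lies 8 mm behind it; z points along the fingers, y is the line along which they close (so a half turn about z gives the same grasp; the last joint's range is limited). The gripper opens to 87 mm and grips with 3 to 60 N. Pads are 19 mm wide; open, the fingers measure 117 mm over their backs; the gripper's body (75 mm by 190 mm) begins 51 mm behind the grasp point.
Start: joints at [-1.222, 0.332, -0.065, 1.46, 0.022, 1.35, -0.088], TCP at [0.227, 0.582, 0.234] pointing down, gripper open.
Joint ranges: [-2.6, 2.6], [-0.5, 2.12], [-1.47, 1.34], [0.16, 2.42], [-1.27, 4.41], [0.06, 2.06], [-2.6, 2.6]. Speed limits (rad/s): [2.22, 2.22, 2.79, 2.79, 3.14, 3.14, 3.14].

### API

Orientations are given as a unit quaternion [x, y, z, w].
In Python, from bench import r gives the robot as it stands.
- The arm moves only by the shell command python3 -m pendant 'ROWS' [OPENING] [FORCE]. ROWS is JSON, a list of rows, each a list of 4 numbers: the shift along the tool's x, y, z in m, then the turn about the tool's z in rad. A call has 1 to 8 rows; each row shifts and turns the commanded pose from where the row before left it, along the tool's axes as they then stand; what a row does not reach is not made up. A row lasts 1/12 s, in which the tool goes at most 41.7 mm and 7.16 degrees, less where a joint would pass 70% of its speed; a pose out of reach is approached as far as the arm can. A call with a gripper value outside its range is refused whole. OPENING is the opening, from 0 (shut) to 1 (fully open), set as the call begins (- or left out, the last holds). The fingers move at their own pace and stop on an object; FORCE is the grip in N (left out, the last holds). Time passes only in rows, so rows that do not move let the fingers close. It gives the time, the measured TCP pose, the force, the opening and the grip force at its end, in the units of the state.
- r.read_state(): the state, without advancing time (a new reading comes with each control period).
- r.camera(name): name is "scene" or "side" or "wrist"; returns a dict with "img" (480x640x3 uint8, red, green, blue), "camera_matrix" (3x3 intrinsics, pixels), "xyz" and "attitude" of the camera in the world. Camera axes: x right, y down, z forward; pixel columns grow to the right and rows downward; lengths in m; the calibration is good to about 2 mm. A picture is of the moment at which its call begins. There is no depth.
- r.close_job(): hands the job in; it is judged then, once.
Trained networks look in the newest picture that a camera, given by its name, has taken for a name from the list of things; names that differ only in an ending like _2 or _b are one class to them, and where a whole thing is asked for, a point or a joint stands for the part that bears it (a point fixed in the world has none). Each returns a list of dicts, best first, with "score" (0 to 1); they miss things now and then, are a little off and sometimes report something else, mostly with a low value. They report only what shows in the picture. A call takes as long as a camera call. They do not tell look-alikes from the thing itself.
- r.outline_of(thing, camera): "mask" (480x640 bool, what is visible of it) and "bbox" ([centre column, centre row, width, height] in pixels, round what is visible of it).
The state is a dict: "time": time; "joint_positions": joint angles; "joint_vel": joint speeds; "joint_torque": joint torques, N m; "ee_pos": TCP position; "eef_rot": TCP orientation; "ft_force": force on the tool from outside, world axes, zero at the start; "torque": the same for the moment, N m; "width": finger opening in m; "grip_force": force on a finger pad.
Only numpy, scipy, OpenCV 4.12 (cv2) and the standard library are available. Lean on these libraries where they do the work, as an engineer would, in place of code of your own. Each camera call takes 0.05 s, during which the arm holds its last target. There are 200 camera calls.

### The job

Two open sample bottles stand tilted in the reader's sliding rack, and their two push-on caps lie on the bench; the caps look alike, but each fits only one of the two necks, so find out by trying, and put each cap fully home on its own bottle while the rack is still at the loading end. Then slide the rack along its rails all the way to the stop at the reading head and let go of it. Leave the bottle that is already capped in its place and do not push the other things on the bench about.

Things in the scene. Friction and masses are not known exactly. Their poses are not given: they have to be found in the camera images.
- cap_a_mid (a point): one of two light blue ribbed push-on caps, alike outside: 36 mm across, 30 mm tall, 25 g, open side down on the bench. This point is its centre, half-way up; z is its axis, towards the closed top. The hollow is 22 mm deep with a 10 mm plug hanging from its roof: the neck goes between skirt and plug, 1 mm clear all round on the right bottle, edges bevelled.
- cap_b_mid (a point): the other cap, the same outside. One cap has a skirt bore of 26 mm and a plug of 15 mm, the other 30.5 and 19.5 mm; which is which is not known and cannot be seen from above. Each goes fully down on one of the two open bottles only: on the wrong one it is stopped 7 to 24 mm short of home, whichever way they are exchanged.
- seat_left (a point): on the sliding rack, left (+y) place, with an open amber bottle: where a cap's centre (half-way up) lies when fully home on that bottle. z is the bottle's axis, up out of its mouth, leaning 25 degrees from vertical towards the robot; y runs along the row and the rails, towards the reading head. The bottle's rim is 7 mm above this point along z.
- seat_right (a point): the same for the right (-y) place, with the other open bottle, 132 mm from seat_left along y. Bottles are loose in square holes with 1.5 mm of play, 104 mm tall, body 32 mm across, neck 24 mm long. One open neck is 24 mm wide (bore 17), the other 28.5 mm (bore 21.5); which bottle stands left changes.
- seat_middle (a point): the same for the middle place, 66 mm from either, where a third bottle stands already closed with a cap of the same outside.
- capped_mid (a point): centre of the cap of the bottle in the middle place, which is closed already (bottle and cap are one piece) and is to stay there.
- carriage (a joint): place of the rack (with its bottles) on the reader's rails, in m: 0 at the loading end, where it starts, growing as it moves along the rails (+y of the seat points) to 0.150 at the stop, the white end block beside the reading head. It is held by 1.5 N of friction only and stays where it is left.
- handle_grip (a point): on the rack's grip plate: an upright dark plate at the rack's right (-y) end, 10 mm thick along the rails, 44 mm wide across them, 62 mm tall, open above and at both faces; this point lies mid-way across its width and thickness, 12 mm below its top edge. It can be pinched from above, across its thickness, or pushed. Its axes are those of the seat points, tilted 25 degrees, though the plate is upright.
- reader_base (a point): centre of the underside of the fixed bench reader that carries the rails, a white instrument 200 mm deep and 490 mm long with a 120 mm high reading head along the back of its left part; y runs along the rails.
- dishes: bystander: stack of two covered petri dishes, 61 mm across, 32 mm tall; origin under its centre
- tip_box: bystander: blue pipette tip box, 82 x 120 x 63 mm; origin under its centre
- reagent: bystander: amber reagent bottle, 66 mm across, 150 mm tall; origin under its centre
- spray_bottle: bystander: pink spray bottle, 72 mm across, 165 mm tall; origin under its centre
- beaker: bystander: empty clear beaker, 68 mm across, 85 mm tall; origin under its centre
- forceps: bystander: steel forceps lying flat, 130 mm long, 6 mm high; origin under the middle
Things that resemble listed ones, but are neither listed nor needed, are in the scene too. What is shaped like the part that bears cap_b_mid but red is not meant.

How it is judged:
On the way, in this order (a step that is already met when the one before it is completed fails the run):
1. each cap is fully home on its own bottle, with the rack still at the loading end (moved less than 50 mm) ((((z of cap_a_mid in the frame of seat_left between -0.003 and 0.003 m and distance between cap_a_mid and seat_left below 0.006 m and angle between the z axis of cap_a_mid and the z axis of seat_left, either way round below 0.12 rad) and (z of cap_b_mid in the frame of seat_right between -0.003 and 0.003 m and distance between cap_b_mid and seat_right below 0.006 m and angle between the z axis of cap_b_mid and the z axis of seat_right, either way round below 0.12 rad)) or ((z of cap_b_mid in the frame of seat_left between -0.003 and 0.003 m and distance between cap_b_mid and seat_left below 0.006 m and angle between the z axis of cap_b_mid and the z axis of seat_left, either way round below 0.12 rad) and (z of cap_a_mid in the frame of seat_right between -0.003 and 0.003 m and distance between cap_a_mid and seat_right below 0.006 m and angle between the z axis of cap_a_mid and the z axis of seat_right, either way round below 0.12 rad))) and value of joint carriage below 0.05 m), for 0.3 s.
2. the rack is slid to the stop (value of joint carriage above 0.146 m), for 0.2 s.
At the end, for the whole second after the job is handed in: Both open bottles carry a cap that is fully home (cap centre within 6 mm of the seat point and within 3 mm along the bottle's axis, axes within 7 degrees), the bottle that was capped from the start is still in the middle place (within 6 mm), and the rack is at rest within 4 mm of the stop, let go ((((z of cap_a_mid in the frame of seat_left between -0.003 and 0.003 m and distance between cap_a_mid and seat_left below 0.006 m and angle between the z axis of cap_a_mid and the z axis of seat_left, either way round below 0.12 rad) and (z of cap_b_mid in the frame of seat_right between -0.003 and 0.003 m and distance between cap_b_mid and seat_right below 0.006 m and angle between the z axis of cap_b_mid and the z axis of seat_right, either way round below 0.12 rad)) or ((z of cap_b_mid in the frame of seat_left between -0.003 and 0.003 m and distance between cap_b_mid and seat_left below 0.006 m and angle between the z axis of cap_b_mid and the z axis of seat_left, either way round below 0.12 rad) and (z of cap_a_mid in the frame of seat_right between -0.003 and 0.003 m and distance between cap_a_mid and seat_right below 0.006 m and angle between the z axis of cap_a_mid and the z axis of seat_right, either way round below 0.12 rad))) and value of joint carriage above 0.146 m and velocity of joint carriage between -0.005 and 0.005 m/s and distance between capped_mid and seat_middle below 0.006 m); the robot touches nothing.
It fails at once if a bystander on the bench is pushed more than 40 mm (distance of any of dishes, tip_box, reagent, spray_bottle, beaker, forceps from where it was at the start of the episode above 0.04 m).
It fails at once if the bottle that is already capped is taken out of the rack (20 mm or more) (distance between capped_mid and seat_middle above 0.02 m).
It also fails if it takes over 61 s, if anything falls off the work surface, if the arm or the gripper's body presses on something with over 40 N, if the wrist force passes 120 N, or if a joint passes its speed limit or range.

## Working session

There is one attempt and no reset: what is moved stays moved. The work goes in short steps, Python scripts to look and compute and a shell command to move; the robot and the scene stay as the last step left them, time stands still between calls to the robot, and variables do not carry over. Pictures are saved under pics/ and viewed, at most 13 in all, crops included, and the job is handed in when it is done.

```bash
ls; mkdir -p pics
python3 - <<'E'
from bench import r
import cv2,numpy as np
s=r.read_state()
for k in s: print(k,np.round(s[k],3))
for c in("scene","side"):
    d=r.camera(c); cv2.imwrite(f"pics/{c}0.png",d["img"][:,:,::-1]); print(c,d["camera_matrix"],d["xyz"],d["attitude"])
    for t in["cap_a_mid","seat_left","capped_mid","handle_grip","carriage","reader_base","dishes","tip_box","reagent","spray_bottle","beaker","forceps"]:
        try: print(t,[(round(o["score"],2),np.round(o["bbox"]).tolist()) for o in r.outline_of(t,c)])
        except Exception as e: print(t,e)
E
```

```text
pics
time 0.0
joint_positions [-1.222  0.333 -0.065  1.461  0.022  1.35  -0.088]
joint_vel [-0.001 -0.    -0.002 -0.001  0.001 -0.     0.001]
joint_torque [ 1.0000e-03 -6.2324e+01  2.5000e-02 -3.8991e+01 -6.1000e-02  4.0000e-02
  0.0000e+00]
ee_pos [0.227 0.582 0.233]
eef_rot [ 0.185  0.983 -0.001 -0.   ]
ft_force [ 0.578 -0.161  0.087]
torque [-0.02   0.023  0.039]
grip_force 0.0
width 0.087
scene [[606.15470472   0.         322.00467986]
 [  0.         606.15470472 234.66058219]
 [  0.           0.           1.        ]] [1.30595403 0.40891102 1.46120386] [ 0.51630546  0.80775742 -0.24347275 -0.14723333]
cap_a_mid [(0.66, [398.0, 256.0, 14.0, 18.0]), (0.55, [281.0, 273.0, 98.0, 67.0])]
seat_left [(0.67, [282.0, 269.0, 96.0, 64.0])]
capped_mid [(0.74, [288.0, 262.0, 20.0, 45.0])]
handle_grip [(0.86, [281.0, 272.0, 97.0, 62.0])]
carriage [(0.67, [282.0, 270.0, 97.0, 66.0]), (0.35, [289.0, 263.0, 18.0, 39.0])]
reader_base []
dishes [(0.57, [335.0, 233.0, 24.0, 21.0]), (0.45, [201.0, 185.0, 27.0, 37.0])]
tip_box [(0.94, [450.0, 283.0, 57.0, 53.0])]
reagent [(0.95, [443.0, 342.0, 35.0, 
[... 487 characters left out ...]
[(0.59, [372.0, 230.0, 22.0, 23.0]), (0.53, [276.0, 209.0, 15.0, 11.0])]
seat_left []
capped_mid [(0.62, [371.0, 230.0, 21.0, 18.0])]
handle_grip [(0.89, [378.0, 253.0, 56.0, 102.0])]
carriage [(0.69, [430.0, 423.0, 40.0, 49.0]), (0.65, [379.0, 255.0, 59.0, 102.0])]
reader_base [(0.62, [378.0, 236.0, 141.0, 179.0])]
dishes [(0.72, [357.0, 403.0, 34.0, 44.0]), (0.61, [296.0, 263.0, 23.0, 25.0])]
tip_box [(0.58, [276.0, 164.0, 30.0, 46.0])]
reagent [(0.79, [332.0, 140.0, 26.0, 49.0]), (0.71, [377.0, 238.0, 147.0, 182.0])]
spray_bottle [(0.94, [429.0, 423.0, 44.0, 48.0])]
beaker [(0.59, [356.0, 403.0, 32.0, 46.0])]
forceps [(0.96, [267.0, 423.0, 22.0, 65.0]), (0.74, [295.0, 263.0, 25.0, 24.0])]
```

View pics/scene0.png

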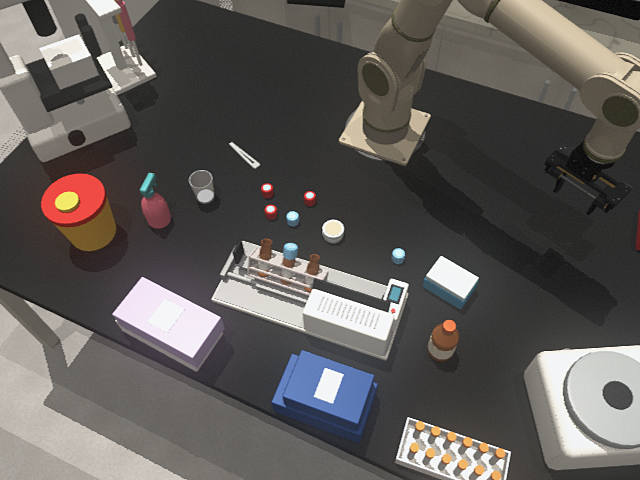

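View pics/side0.png

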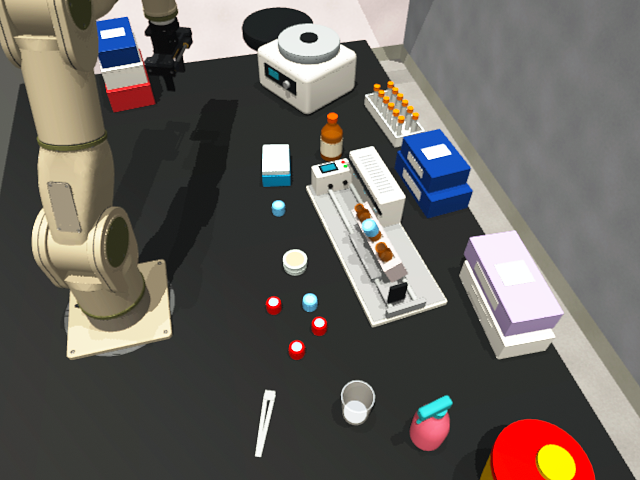

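Candidate caps: the light blue ones on the bench are at scene (293,218) and (398,256), or side (310,302) and (278,208). Look-alikes are the red caps at scene (267,189), (310,198) and (271,212), and the cap on the middle bottle at (290,251). I pick the two light blue ones on the bench and check them in a close crop.

```bash
cat > h.py <<'E'
import cv2,numpy as np
from scipy.spatial.transform import Rotation as R
K={}
def cams(r,*names):
    return [r.camera(n) for n in names]
def P(d):
    M=R.from_quat(d["attitude"]).as_matrix().T
    return np.asarray(d["camera_matrix"])@np.c_[M,-M@np.asarray(d["xyz"])]
def proj(d,X):
    p=P(d)@np.append(X,1); return p[:2]/p[2]
def tri(d1,p1,d2,p2):
    X=cv2.triangulatePoints(P(d1),P(d2),np.float64(p1).reshape(2,1),np.float64(p2).reshape(2,1))[:,0]
    X=X[:3]/X[3]; return X, np.linalg.norm(proj(d1,X)-p1),np.linalg.norm(proj(d2,X)-p2)
def onz(d,p,z):
    A=P(d); C=np.asarray(d["xyz"]); v=np.linalg.solve(A[:,:3],[p[0],p[1],1]); return C+v*(z-C[2])/v[2]
def blue(img):
    h=cv2.cvtColor(img,cv2.COLOR_RGB2HSV); m=cv2.inRange(h,(94,60,90),(112,255,255))
    n,l,st,c=cv2.connectedComponentsWithStats(m); return [(c[i].round(1).tolist(),st[i].tolist()) for i in range(1,n) if 60<st[i,4]<1500]
E
python3 - <<'E'
from bench import r
from h import *
a,b=cams(r,"scene","side")
print(blue(a["img"]));print(blue(b["img"]))
A=cv2.resize(a["img"][175:375,200:420],None,fx=2.7,fy=2.7,interpolation=2)[:, :]
B=cv2.resize(b["img"][145:335,260:460],None,fx=3,fy=3,interpolation=2)
cv2.imwrite("pics/cA.png",A[:,:,::-1]);cv2.imwrite("pics/cB.png",B[:,:,::-1])
E
```

```text
[([292.2, 219.1], [286, 211, 13, 15, 112]), ([289.8, 251.2], [283, 243, 15, 17, 189]), ([397.6, 256.4], [391, 248, 15, 16, 130]), ([445.2, 293.3], [423, 277, 56, 32, 412]), ([394.6, 293.3], [389, 286, 13, 16, 132]), ([321.3, 419.4], [294, 409, 58, 22, 101])]
[([114.7, 34.8], [96, 17, 40, 36, 883]), ([442.6, 190.8], [397, 150, 76, 64, 901]), ([327.8, 167.2], [321, 163, 15, 9, 85]), ([276.0, 179.8], [262, 171, 29, 16, 330]), ([278.1, 209.8], [271, 200, 14, 17, 120]), ([371.9, 230.8], [362, 220, 17, 17, 114]), ([309.6, 304.6], [302, 293, 16, 19, 135])]
```

View pics/cA.png

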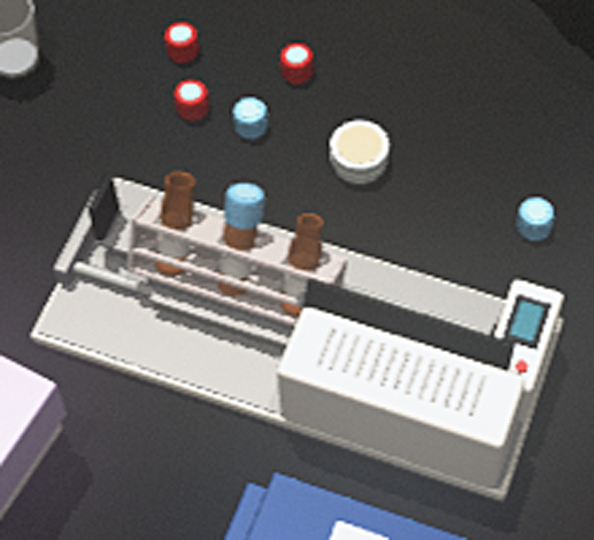

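View pics/cB.png

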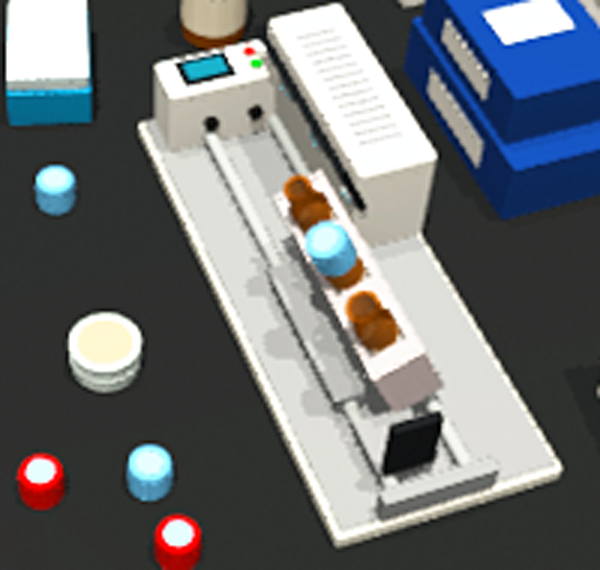

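Run:
```python
from bench import r
from h import *
a,b=cams(r,"scene","side")
fa=lambda u,v:(200+(u+.5)/2.7-.5,175+(v+.5)/2.7-.5); fb=lambda u,v:(260+(u+.5)/3-.5,145+(v+.5)/3-.5)
np.set_printoptions(precision=4,suppress=True)
for n,p,q in [("capR",(251,118),(150,472)),("capL",(536,218),(55,190)),("capM",(243,205),(331,250)),("mouthR",(179,181),(364,306)),("mouthL",(310,221),(299,186)),
 ("c-near",(115,178),(339,544)),("c-far",(33,340),(560,470)),("c+far",(500,495),None),("c+near",(562,320),(140,128)),
 ("headR front top",(284,360),(388,166)),("headR back top",None,None),("platetop",(106,181),(415,418))]:
    if p and q:
        print(n,*tri(a,fa(*p),b,fb(*q)), onz(a,fa(*p),.015),onz(b,fb(*q),.015))
    elif p: print(n,onz(a,fa(*p),.0))
for c,l in((a,((292.5,218.5),(398.5,256))),(b,((310,302.5),(278,208.5)))):
    for p in l: print(onz(c,p,.015))
```

```text
capR [ 0.4461 -0.1089  0.0149] 0.05196601119917195 0.08565568474339955 [ 0.4461 -0.1088  0.015 ] [ 0.4463 -0.1091  0.015 ]
capL [0.4363 0.2144 0.0154] 0.006128103396477464 0.008350495253770903 [0.436  0.2143 0.015 ] [0.4363 0.2148 0.015 ]
capM [ 0.6163 -0.0242  0.146 ] 0.03130927530487789 0.04596549513412903 [ 0.5476 -0.0673  0.015 ] [0.6637 0.0807 0.015 ]
mouthR [ 0.6208 -0.0894  0.152 ] 0.011465135008379515 0.017529421885641362 [ 0.5491 -0.1416  0.015 ] [0.6713 0.0115 0.015 ]
mouthL [0.61   0.0427 0.1532] 0.15330997959285525 0.21638183154488913 [0.5361 0.0043 0.015 ] [0.6598 0.1639 0.015 ]
c-near [ 0.573  -0.2069  0.0112] 0.4514348714332685 0.7455073159836565 [ 0.5738 -0.2045  0.015 ] [ 0.5732 -0.2101  0.015 ]
c-far [ 0.7718 -0.1874  0.0103] 0.09601715801284505 0.14254342328029435 [ 0.7737 -0.1856  0.015 ] [ 0.7693 -0.1897  0.015 ]
c+far [0.7248 0.2913 0.    ]
c+near [0.5338 0.2797 0.0111] 0.16877263361928624 0.21302179937420915 [0.5354 0.2803 0.015 ] [0.5333 0.2753 0.015 ]
headR front top [0.7198 0.0774 0.1055] 4.073785450385824 5.382231316946615 [0.6898 0.0492 0.015 ] [0.7502 0.1681 0.015 ]
platetop [ 0.6332 -0.1707  0.114 ] 1.1949107295527555 1.8971639146784578 [ 0.581  -0.2113  0.015 ] [ 0.6729 -0.1123  0.015 ]
[ 0.4466 -0.109   0.015 ]
[0.4374 0.2158 0.015 ]
[ 0.4467 -0.1107  0.015 ]
[0.4359 0.2129 0.015 ]
```

The crops show both bench caps are light blue: cA (251,118) and (536,218), cB (150,472) and (55,190). The right bottle's mouth, at cA (179,181), is about 32 px wide against 27 px for the left, so the right neck is the wide one. I'm turning the jaws along the rails now.

```bash
python3 -m pendant '[[0,0,0,-0.115],[0,0,0,-0.115],[0,0,0,-0.115],[0,0,0,-0.109]]' 0.7 10
python3 - <<'E'
from bench import r
from h import *
np.set_printoptions(precision=4,suppress=True)
b=r.camera("side")
for n,p in [("red1",(319,325)),("red2",(274,305)),("dish",(294,263))]: print(n,onz(b,p,.015))
for p in [(263,187),(290,187)]: print("boxedge",onz(b,p,0.0))
s=r.read_state(); print(R.from_quat(s["eef_rot"]).as_matrix(), s["ee_pos"],s["width"])
M=R.from_quat(s["eef_rot"]).as_matrix()
print("to capL hover .11",M.T@(np.array([.4366,.2145,.11])-s["ee_pos"]))
E
```

```text
time: 1.83
ee_pos: [0.227, 0.5823, 0.2336]
eef_rot: [-0.044, 0.999, 0.0, 0.0]
ft_force: [1.3, 0.1, -0.4]
width: 0.0681
grip_force: 0.0
red1 [ 0.4519 -0.1762  0.015 ]
red2 [ 0.3609 -0.096   0.015 ]
dish [0.4362 0.0155 0.015 ]
boxedge [0.4131 0.3225 0.    ]
boxedge [0.4904 0.3032 0.    ]
[[-0.9954 -0.0955  0.0001]
 [-0.0955  0.9954 -0.    ]
 [-0.0001 -0.     -1.    ]] [0.2271 0.5823 0.2335] 0.06520004242300588
to capL hover .11 [-0.1734 -0.3861  0.1236]
```

```bash
python3 -m pendant '[[-0.0145,-0.0322,0.0103,0.0145],[-0.0145,-0.0322,0.0103,0],[-0.0145,-0.0322,0.0103,0],[-0.0145,-0.0322,0.0103,0],[-0.0145,-0.0322,0.0103,0],[-0.0145,-0.0322,0.0103,0],[-0.0145,-0.0322,0.0103,0],[-0.0145,-0.0322,0.0103,0]]' 0.65 >/dev/null
python3 -m pendant '[[-0.0145,-0.0322,0.0103,0],[-0.0145,-0.0322,0.0103,0],[-0.0145,-0.0322,0.0103,0],[-0.0145,-0.0322,0.0103,0],[0,0,0,0]]'
python3 - <<'E'
from bench import r
from h import *
np.set_printoptions(precision=4,suppress=True)
w,b=cams(r,"wrist","side"); cv2.imwrite("pics/w1.png",w["img"][:,:,::-1]); print(blue(w["img"]))
s=r.read_state(); M=R.from_quat(s["eef_rot"]).as_matrix()
print(M[:,0],s["ee_pos"],"to grasp",M.T@(np.array([.4366,.2145,.019])-s["ee_pos"]), w["xyz"])
print([ (o["score"],o["bbox"], onz(w,o["bbox"][:2],.02)) for o in r.outline_of("cap_a_mid","wrist")])
E
```

```text
time: 2.97
ee_pos: [0.4294, 0.2018, 0.1084]
eef_rot: [-0.028, 1.0, -0.001, -0.0]
ft_force: [-0.3, -1.3, 0.0]
width: 0.0564
grip_force: 0.0
[([359.4, 241.5], [345, 224, 27, 45, 281]), ([313.3, 254.1], [308, 230, 17, 58, 198])]
[-0.9981 -0.0622  0.0005] [0.4276 0.2076 0.1097] to grasp [-0.0095  0.0063  0.0907] [0.3574 0.1978 0.2604]
[(0.59, [342.3, 258.4, 63.0, 67.3], array([0.4356, 0.2148, 0.02  ]))]
```

View pics/w1.png

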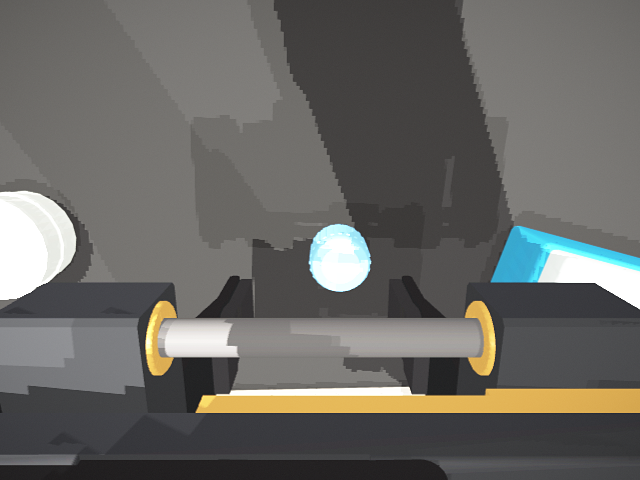

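```bash
python3 -m pendant '[[-0.0085,0.0065,0.01,-0.019],[0,0,0.02,0],[0,0,0.02,0],[0,0,0.02,0],[0,0,0.015,0],[0,0,0.009,0],[0,0,0,0]]'
python3 -m pendant '[[0,0,0,0],[0,0,0,0],[0,0,0,0],[0,0,0,0],[0,0,0,0]]' 0 10
```

```text
time: 3.7
ee_pos: [0.4339, 0.2166, 0.0146]
eef_rot: [-0.044, 0.999, -0.0, -0.001]
ft_force: [-0.3, -0.8, -0.0]
width: 0.0563
grip_force: 0.0
time: 4.12
ee_pos: [0.4358, 0.2163, 0.0167]
eef_rot: [-0.043, 0.999, 0.0, 0.001]
ft_force: [-0.8, -0.1, 3.7]
width: 0.0351
grip_force: 10.0
```

```bash
python3 -m pendant '[[0,0,-0.04,0],[0,0,-0.04,0],[-0.0227,-0.0267,-0.0123,0],[-0.0227,-0.0267,-0.0123,0],[-0.0227,-0.0267,-0.0123,0],[-0.0227,-0.0267,-0.0123,0],[-0.0227,-0.0267,-0.0123,0],[-0.0227,-0.0267,-0.0123,0]]'
python3 -m pendant '[[-0.0227,-0.0267,-0.0123,0],[0,0,0,0],[0,0,0,0],[0,0,0,0]]'
cat > st.py <<'E'
from bench import r
from h import *
import sys
np.set_printoptions(precision=1,suppress=True)
u=np.array([.9967,.0811,0]);v=np.array([-.0811,.9967,0]);z=np.array([0,0,1.])
SL=np.array([.6125,.0426,.1466]);SR=SL-.132*v
S={"L":SL,"R":SR}[sys.argv[1]]
def rel(p,S=S): d=np.asarray(p)-S; return np.array([d@u,d@v,d@z])*1000
def show(tag,cams_=("side","scene"),box=None):
    s=r.read_state(); print("TCP rel seat u,v,z mm",rel(s["ee_pos"]),"F",s["ft_force"],"w",round(s["width"]*1000,1),"t",s["time"])
    if tag:
        ims=[]
        for c in cams_:
            d=r.camera(c); p=proj(d,S).astype(int); k=36
            p=np.clip(p,k,[639-k,479-k]); ims.append(cv2.resize(d["img"][p[1]-k:p[1]+k,p[0]-k:p[0]+k],(400,400),interpolation=2))
        cv2.imwrite(f"pics/{tag}.png",np.hstack(ims)[:,:,::-1])
show(sys.argv[2] if len(sys.argv)>2 else None)
E
python3 st.py L A1
```

```text
time: 4.78
ee_pos: [0.5858, 0.0667, 0.1708]
eef_rot: [-0.043, 0.999, 0.0, 0.0]
ft_force: [1.6, 1.7, -0.9]
width: 0.0352
grip_force: 10.0
time: 5.12
ee_pos: [0.6094, 0.0438, 0.1817]
eef_rot: [-0.043, 0.999, 0.0, -0.0]
ft_force: [-0.5, -1.0, -0.0]
width: 0.0351
grip_force: 10.0
TCP rel seat u,v,z mm [-3.   1.4 35.1] F [-0.5 -1.  -0. ] w 35.1 t 5.1167
```

View pics/A1.png

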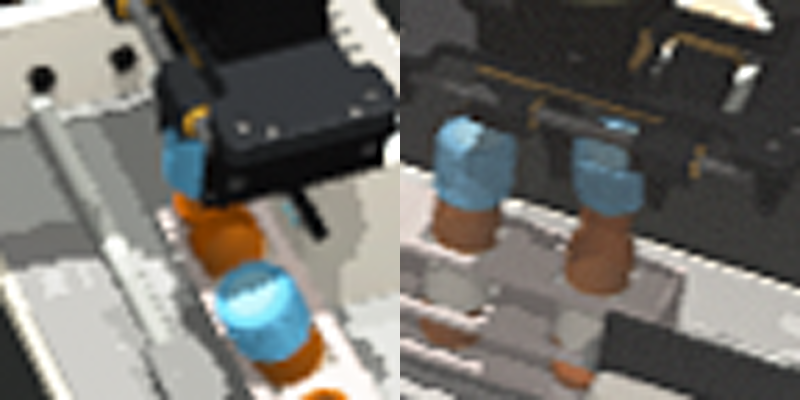

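The held cap hangs upright right above the left mouth, at (185,165) in the left pane and (608,180) in the right. I'm lowering it to hook the far rim.

```bash
python3 -m pendant '[[0,-0.0014,0.003,0],[0,0,0.003,0],[0,0,0.003,0],[0,0,0.0025,0],[0,0,0,0]]' - 8
python3 st.py L
python3 -m pendant '[[0.0025,0,0.0014,0],[0.0025,0,0.0014,0],[0.0025,0,0.0014,0],[0,0,0,0]]'
python3 st.py L A2
```

```text
time: 5.63
ee_pos: [0.6094, 0.0422, 0.1697]
eef_rot: [-0.043, 0.999, 0.0, -0.001]
ft_force: [-0.5, 0.6, -0.2]
width: 0.0353
grip_force: 8.0
TCP rel seat u,v,z mm [-3.1 -0.1 23.1] F [-0.5  0.6 -0.2] w 35.3 t 5.6333
time: 5.97
ee_pos: [0.602, 0.0414, 0.1663]
eef_rot: [-0.043, 0.999, 0.0, 0.0]
ft_force: [-0.2, 0.6, -0.0]
width: 0.0354
grip_force: 8.0
TCP rel seat u,v,z mm [-10.6  -0.4  19.7] F [-0.2  0.6 -0. ] w 35.4 t 5.9667
```

View pics/A2.png

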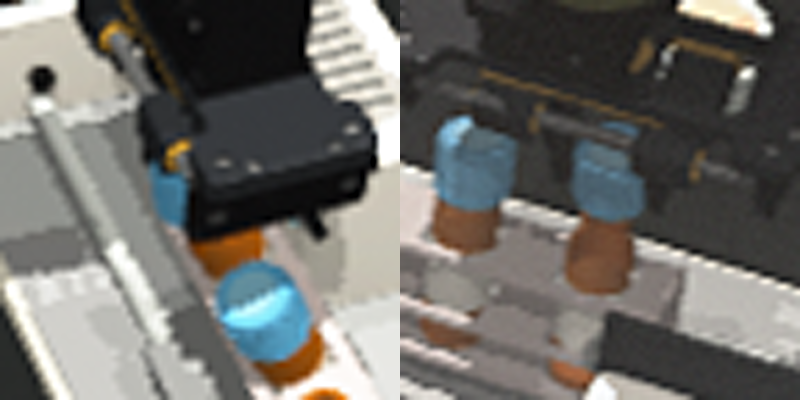

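```bash
python3 -m pendant '[[-0.0014,0.0003,0.0031,0],[-0.0014,0,0.0031,0],[0,0,0,0]]'|egrep 'force|pos'
python3 st.py L
python3 -m pendant '[[-0.0014,0,0.0031,0],[-0.0014,0,0.0031,0],[0,0,0,0]]'|egrep 'force|pos'
python3 st.py L A3
```

```text
ee_pos: [0.6052, 0.042, 0.1593]
ft_force: [-0.1, 0.2, 0.7]
grip_force: 8.0
TCP rel seat u,v,z mm [-7.3  0.  12.7] F [-0.1  0.2  0.7] w 35.1 t 6.3167
ee_pos: [0.6078, 0.0422, 0.1531]
ft_force: [-0.8, 0.8, -0.1]
grip_force: 8.0
TCP rel seat u,v,z mm [-4.7 -0.1  6.5] F [-0.8  0.8 -0.1] w 35.2 t 6.5667
```

View pics/A3.png

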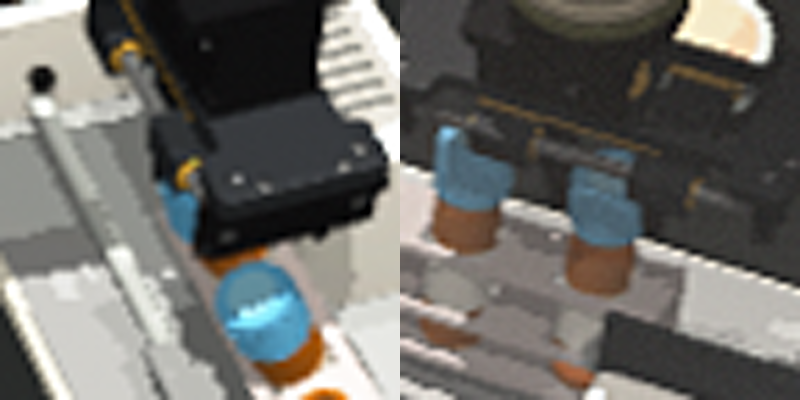

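The left cap has tilted and slid over the neck, at (605,205) in the right pane, almost level with the middle cap at (470,170). I'm pushing further.

```bash
python3 -m pendant '[[-0.0014,0,0.003,0],[-0.0013,0,0.003,0],[0,0,0,0]]'|egrep 'force|pos'
python3 st.py L
python3 -m pendant '[[-0.0009,0,0.002,0],[-0.0009,0,0.002,0],[0,0,0,0]]'|egrep 'force|pos'
python3 st.py L
```

```text
ee_pos: [0.6104, 0.0424, 0.1477]
ft_force: [-2.3, 0.0, 2.9]
grip_force: 8.0
TCP rel seat u,v,z mm [-2.1 -0.   1.1] F [-2.3  0.   2.9] w 35.5 t 6.9167
ee_pos: [0.6123, 0.0425, 0.1442]
ft_force: [-4.7, -0.2, 6.4]
grip_force: 8.0
TCP rel seat u,v,z mm [-0.3 -0.1 -2.4] F [-4.7 -0.2  6.4] w 34.9 t 7.1667
```

```bash
python3 -m pendant '[[0,0,0,0],[0,0,0,0],[0,0,0,0],[0,0,-0.03,0],[0,0,-0.04,0],[0,0,-0.04,0],[0.03,0,0,0],[0.04,0,0,0]]' 0.56 |egrep 'force|pos|wid'
python3 st.py L A4
python3 - <<'E'
from bench import r
from h import *
np.set_printoptions(precision=4,suppress=True)
a,b=cams(r,"scene","side"); print(blue(a["img"])[:4],blue(b["img"])[2:])
print(r.read_state()["ee_pos"])
E
```

```text
ee_pos: [0.5449, 0.0367, 0.2561]
ft_force: [-1.8, -0.3, -0.6]
width: 0.0489
grip_force: 0.0
TCP rel seat u,v,z mm [-67.9  -0.4 109.5] F [-1.8 -0.3 -0.6] w 48.9 t 7.8333
[([292.3, 219.0], [286, 211, 13, 15, 122]), ([289.8, 251.0], [283, 243, 15, 17, 195]), ([314.4, 258.4], [307, 250, 16, 17, 202]), ([445.2, 293.3], [423, 278, 56, 31, 411])] [([370.7, 229.6], [361, 219, 18, 18, 139]), ([309.5, 304.2], [302, 293, 16, 19, 142])]
[0.5422 0.0366 0.2542]
```

View pics/A4.png

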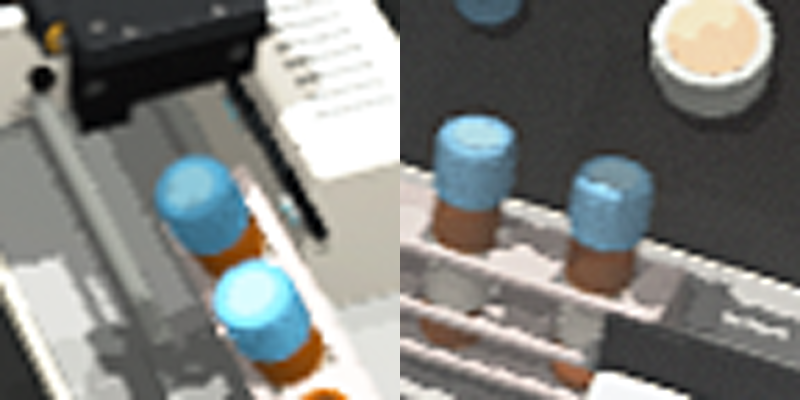

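The left cap at (195,205) and (612,203) sits level with the middle cap, with equal brown showing below it, so it is home. Next is the other cap.

```bash
python3 -m pendant '[[0.0153,-0.0197,0.0206,0],[0.0153,-0.0197,0.0206,0],[0.0153,-0.0197,0.0206,0],[0.0153,-0.0197,0.0206,0],[0.0153,-0.0197,0.0206,0],[0.0153,-0.0197,0.0206,0],[0.0153,-0.0197,0.0206,0],[0,0,0,0]]' |egrep 'force|pos|wid'
python3 -m pendant '[[0,0,0,0],[0,0,0,0]]' |egrep 'force|pos|wid'
python3 - <<'E'
from bench import r
from h import *
np.set_printoptions(precision=4,suppress=True)
w=r.camera("wrist")
s=r.read_state(); M=R.from_quat(s["eef_rot"]).as_matrix()
print(M[:,0],s["ee_pos"],"to grasp",M.T@(np.array([.4462,-.1093,.0155])-s["ee_pos"]))
print([ (o["score"],o["bbox"], onz(w,o["bbox"][:2],.02)) for o in r.outline_of("cap_a_mid","wrist")])
a,b=cams(r,"scene","side")
v=np.array([-.0811,.9967,0]); SL=np.array([.6125,.0426,.1466])
for d in(a,b): print("expected offset",proj(d,SL)-proj(d,SL-.066*v), "7mm up",proj(d,SL+.007*np.array([-.4212,-.0343,.9063]))-proj(d,SL)); print(blue(d["img"]))
E
```

```text
ee_pos: [0.4445, -0.1141, 0.1064]
ft_force: [-1.1, 0.4, -0.1]
width: 0.0486
grip_force: 0.0
ee_pos: [0.4493, -0.1099, 0.1102]
ft_force: [-0.1, -0.2, 1.0]
width: 0.0489
grip_force: 0.0
[-0.9962 -0.0876 -0.0015] [ 0.4496 -0.1095  0.1105] to grasp [0.0035 0.0006 0.095 ]
[]
expected offset [24.2339  7.6057] 7mm up [ 0.3554 -2.2409]
[([292.2, 218.4], [286, 211, 13, 15, 145]), ([289.9, 251.2], [283, 243, 15, 17, 190]), ([314.4, 258.6], [307, 250, 16, 17, 192]), ([445.3, 293.4], [423, 278, 56, 31, 413]), ([394.6, 293.3], [389, 286, 13, 16, 132])]
expected offset [-10.5304 -19.1275] 7mm up [-0.9226 -1.4827]
[([118.2, 34.6], [92, 17, 47, 42, 853]), ([360.8, 211.4], [351, 201, 17, 17, 113]), ([371.9, 230.9], [362, 220, 17, 17, 111]), ([309.2, 303.6], [302, 294, 16, 18, 193])]
```

```bash
python3 -m pendant '[[0.0032,0,0.01,0],[0,0,0.022,0],[0,0,0.022,0],[0,0,0.02,0],[0,0,0.013,0],[0,0,0.008,0],[0,0,0,0],[0,0,0,0]]'|egrep 'force|pos|wid'
python3 -m pendant '[[0,0,0,0],[0,0,0,0],[0,0,0,0],[0,0,0,0]]' 0 10|egrep 'force|pos|wid'
python3 st.py R
```

```text
ee_pos: [0.4447, -0.1104, 0.0147]
ft_force: [0.5, -0.3, -0.2]
width: 0.0486
grip_force: 0.0
ee_pos: [0.4454, -0.1104, 0.0154]
ft_force: [-0.7, -0.0, 3.0]
width: 0.0356
grip_force: 10.0
TCP rel seat u,v,z mm [-179.    -6.9 -131.2] F [-0.7 -0.   3. ] w 35.6 t 10.0667
```

```bash
python3 -m pendant '[[0,0,-0.04,0],[0,0,-0.041,0],[-0.01,0,-0.039,0],[-0.02,0,-0.036,0],[-0.036,0.002,-0.012,0],[-0.037,0.002,0,0],[-0.037,0.002,0,0],[-0.036,0.001,0,0]]'|egrep 'force|pos|wid'
python3 -m pendant '[[0,0,0,0],[0,0,0,0],[0,0,0,0]]'|egrep 'force|pos|wid'
python3 st.py R
```

```text
ee_pos: [0.6214, -0.0872, 0.1832]
ft_force: [-0.1, -1.1, -0.3]
width: 0.0351
grip_force: 10.0
ee_pos: [0.619, -0.0887, 0.1825]
ft_force: [-0.6, -0.7, 0.2]
width: 0.0352
grip_force: 10.0
TCP rel seat u,v,z mm [-4.2  0.6 35.9] F [-0.6 -0.7  0.2] w 35.2 t 10.9833
```

```bash
python3 -m pendant '[[-0.0012,-0.0006,0.003,0],[0,0,0.003,0],[0,0,0.003,0],[0,0,0.003,0],[0,0,0,0]]' - 8|egrep 'force|pos|wid'
python3 st.py R
python3 -m pendant '[[0.0025,0,0.0014,0],[0.0025,0,0.0014,0],[0.0025,0,0.0014,0],[0,0,0,0]]'|egrep 'force|pos|wid'
python3 st.py R
python3 -m pendant '[[-0.0014,0,0.0031,0],[-0.0014,0,0.0031,0],[0,0,0,0]]'|egrep 'force|pos'
python3 st.py R
```

```text
ee_pos: [0.6202, -0.0886, 0.1702]
ft_force: [-0.1, 0.5, -0.2]
width: 0.0353
grip_force: 8.0
TCP rel seat u,v,z mm [-3.   0.6 23.6] F [-0.1  0.5 -0.2] w 35.3 t 11.4
ee_pos: [0.6128, -0.0895, 0.1665]
ft_force: [-0.1, -0.3, -0.0]
width: 0.0349
grip_force: 8.0
TCP rel seat u,v,z mm [-10.4   0.3  19.9] F [-0.1 -0.3 -0. ] w 34.9 t 11.7333
ee_pos: [0.6161, -0.0889, 0.1595]
ft_force: [0.0, 0.5, 0.1]
grip_force: 8.0
TCP rel seat u,v,z mm [-7.1  0.7 12.9] F [0.  0.5 0.1] w 35.2 t 11.9833
```

```bash
python3 -m pendant '[[-0.0014,-0.0005,0.0031,0],[-0.0014,0,0.0031,0],[0,0,0,0]]'|egrep 'force'
python3 st.py R
python3 -m pendant '[[-0.0014,0,0.003,0],[-0.0013,0,0.003,0],[0,0,0,0]]'|egrep 'force'
python3 st.py R
python3 -m pendant '[[-0.0009,0,0.002,0],[-0.0009,0,0.002,0],[0,0,0,0]]'|egrep 'force'
python3 st.py R A5
```

```text
ft_force: [0.1, -0.4, 0.2]
grip_force: 8.0
TCP rel seat u,v,z mm [-4.5  0.   6.6] F [ 0.1 -0.4  0.2] w 34.9 t 12.2333
ft_force: [-0.9, -0.2, 2.0]
grip_force: 8.0
TCP rel seat u,v,z mm [-1.9  0.1  0.8] F [-0.9 -0.2  2. ] w 35.1 t 12.4833
ft_force: [-4.5, -0.7, 5.9]
grip_force: 8.0
TCP rel seat u,v,z mm [-0.  -0.3 -2.1] F [-4.5 -0.7  5.9] w 34.5 t 12.7333
```

View pics/A5.png

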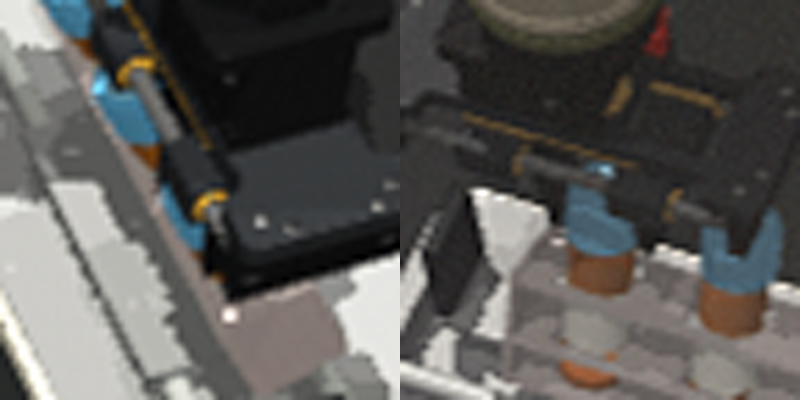

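Both panes show the right cap seated and tilted, at (600,220) in the right pane. I'm releasing it and checking.

```bash
python3 -m pendant '[[0,0,0,0],[0,0,0,0],[0,0,0,0],[0,0,-0.03,0],[0,0,-0.04,0],[0,0,-0.01,0],[0,-0.038,0,0],[0,-0.038,0,0]]' 0.56 |egrep 'force|pos|wid'
python3 -m pendant '[[-0.003,-0.038,0,0],[0,0,0,0]]' 0 |egrep 'force|pos|wid'
python3 st.py R A6
python3 - <<'E'
from bench import r
from h import *
np.set_printoptions(precision=4,suppress=True)
print(r.read_state()["joint_positions"])
a,b=cams(r,"scene","side")
v=np.array([-.0811,.9967,0]); SL=np.array([.6125,.0426,.1466]);SR=SL-.132*v
for d in(a,b): print("expected",proj(d,SL),proj(d,SL-.066*v),proj(d,SR)); print(blue(d["img"]))
E
```

```text
ee_pos: [0.6315, -0.1627, 0.2256]
ft_force: [0.2, -0.3, -0.6]
width: 0.0489
grip_force: 0.0
ee_pos: [0.6347, -0.2117, 0.2242]
ft_force: [-0.6, -2.0, 0.2]
width: 0.0418
grip_force: 0.0
TCP rel seat u,v,z mm [   1.5 -123.3   77.6] F [-0.6 -2.   0.2] w 41.8 t 13.6667
[-0.0948  0.4568  0.4774  1.3709 -0.2078  1.3633  2.0372]
expected [313.9578 258.7039] [289.7239 251.0982] [265.9029 243.622 ]
[([266.5, 243.1], [260, 235, 14, 17, 201]), ([290.0, 250.6], [283, 243, 15, 17, 211]), ([314.4, 258.6], [307, 250, 16, 17, 193]), ([445.4, 293.3], [423, 278, 56, 31, 413]), ([394.6, 293.3], [389, 286, 13, 16, 132])]
expected [359.9245 208.2544] [370.4549 227.3819] [381.6866 247.7833]
[([327.8, 167.2], [321, 163, 15, 9, 85]), ([464.1, 174.4], [458, 168, 13, 12, 64]), ([276.0, 179.8], [262, 171, 29, 16, 330]), ([461.4, 192.6], [452, 181, 21, 23, 288]), ([360.1, 210.3], [351, 200, 17, 18, 132]), ([369.8, 227.5], [362, 219, 17, 18, 228]), ([380.5, 248.0], [372, 239, 18, 19, 242])]
```

View pics/A6.png

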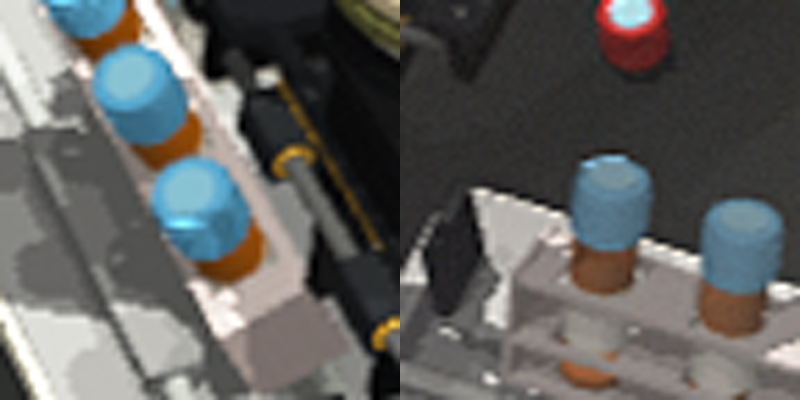

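All three caps sit alike at their seats. Now I'm turning the closed jaws 90° to push the grip plate.

```bash
python3 -m pendant '[[0,0,0,-0.12],[0,0,0,-0.12],[0,0,0,-0.12],[0,0,0,-0.12],[0,0,0,-0.12],[0,0,0,-0.12],[0,0,0,-0.12],[0,0,0,-0.12]]' 0 |egrep 'rot|wid'
python3 -m pendant '[[0,0,0,-0.12],[0,0,0,-0.12],[0,0,0,-0.12],[0,0,0,-0.12],[0,0,0,-0.12],[0,0,0,0]]' 0 |egrep 'rot|wid'
python3 st.py R
```

```text
eef_rot: [-0.406, 0.914, 0.007, -0.011]
width: 0.0002
eef_rot: [-0.533, 0.845, 0.024, -0.032]
width: 0.0004
TCP rel seat u,v,z mm [  -3.5 -101.2   41.8] F [ 0.7  0.5 -1.2] w 0.4 t 15.0333
```

Run:
```python
from bench import r
import numpy as np
from scipy.spatial.transform import Rotation as R
s=r.read_state(); print(np.round(s["joint_positions"],2),s["ee_pos"],s["ft_force"]); print(R.from_quat(s["eef_rot"]).as_matrix().round(3))
```

```text
[ 0.83  0.67 -0.96  1.31  0.53  1.51  2.6 ] [ 0.62796304 -0.19013501  0.1883613 ] [ 0.68430239  0.54202539 -1.19340918]
[[-0.43  -0.9   -0.079]
 [-0.903  0.43   0.006]
 [ 0.028  0.074 -0.997]]
```

```bash
for i in 1; do
python3 -m pendant '[[0,0,0,0.12],[0,0,0,0.12],[0,0,0,0.12],[0,0,0,0.12],[0,0,0,0.12],[0,0,0,0.12],[0,0,0,0.12],[0,0,0,0.12]]' |egrep 'pos|rot'
python3 -m pendant '[[0,0,0,0.12],[0,0,0,0.12],[0,0,0,0.12],[0,0,0,0.12],[0,0,0,0.12],[0,0,0,0.12],[0,0,0,0.12],[0,0,0,0.12]]' |egrep 'pos|rot'
python3 -m pendant '[[0,0,0,0.12],[0,0,0,0.12],[0,0,0,0.12],[0,0,0,0.12],[0,0,0,0.12],[0,0,0,0.12],[0,0,0,0.12],[0,0,0,0.12]]' |egrep 'pos|rot'
python3 -m pendant '[[0,0,0,0.12],[0,0,0,0.12],[0,0,0,0],[0,0,0,0]]' |egrep 'pos|rot'
done; python3 st.py R; python3 -c "
from bench import r;import numpy as np;print(np.round(r.read_state()['joint_positions'],2))"
```

```text
ee_pos: [0.6277, -0.1929, 0.1893]
eef_rot: [-0.075, 0.996, 0.003, -0.039]
ee_pos: [0.6278, -0.1929, 0.1896]
eef_rot: [0.394, 0.918, -0.015, -0.036]
ee_pos: [0.6279, -0.193, 0.19]
eef_rot: [0.773, 0.633, -0.029, -0.025]
ee_pos: [0.6278, -0.193, 0.1897]
eef_rot: [0.841, 0.54, -0.033, -0.021]
TCP rel seat u,v,z mm [  -3.9 -104.1   43.1] F [-0.6  0.5 -0.2] w 0.3 t 17.3667
[ 0.49  0.51 -0.39  1.33  0.2   1.41 -0.33]
```

```bash
python3 -m pendant '[[0,0,0,-0.102],[0,0,0,-0.102],[0,0,0,-0.102],[0,0,0,-0.102],[0,0,0,-0.102],[0,0,0,0],[0,0,0,0]]' |egrep 'pos|rot'
python3 st.py R
python3 - <<'E'
from bench import r
from h import *
s=r.read_state();print(np.round(s['joint_positions'],2)); M=R.from_quat(s["eef_rot"]).as_matrix(); print(M.round(3))
u=np.array([.9967,.0811,0]);v=np.array([-.0811,.9967,0]);SR=np.array([.6125,.0426,.1466])-.132*v
T=SR+.003*u-.115*v; T[2]=.190; print("to over",M.T@(T-s["ee_pos"])); print("down 85mm",M.T@[0,0,-.085], "v 10mm",M.T@(v*.01))
E
```

```text
ee_pos: [0.6274, -0.1935, 0.1889]
eef_rot: [0.679, 0.733, -0.026, -0.03]
TCP rel seat u,v,z mm [  -4.3 -104.5   42.3] F [ 0.1 -0.   0.1] w 0.6 t 17.95
[ 0.55  0.53 -0.48  1.33  0.24  1.42  0.15]
[[-0.077  0.994 -0.079]
 [ 0.997  0.078  0.001]
 [ 0.008 -0.079 -0.997]]
to over [-0.01044251  0.0071789  -0.00174871]
down 85mm [-0.00064854  0.00668356  0.08473435] v 10mm [ 9.99958057e-03 -3.09955024e-05  7.89791339e-05]
```

```bash
python3 -m pendant '[[-0.0105,0.007,0,0],[0,0.002,0.028,0],[0,0.002,0.028,0],[0,0.002,0.028,0],[0,0,0,0],[0,0,0,0]]' |egrep 'pos|force'
python3 st.py R A7
```

```text
ee_pos: [0.6337, -0.2026, 0.1031]
ft_force: [-0.2, 0.7, 1.1]
grip_force: 0.0
TCP rel seat u,v,z mm [   1.2 -114.1  -43.5] F [-0.2  0.7  1.1] w 0.6 t 18.45
```

View pics/A7.png

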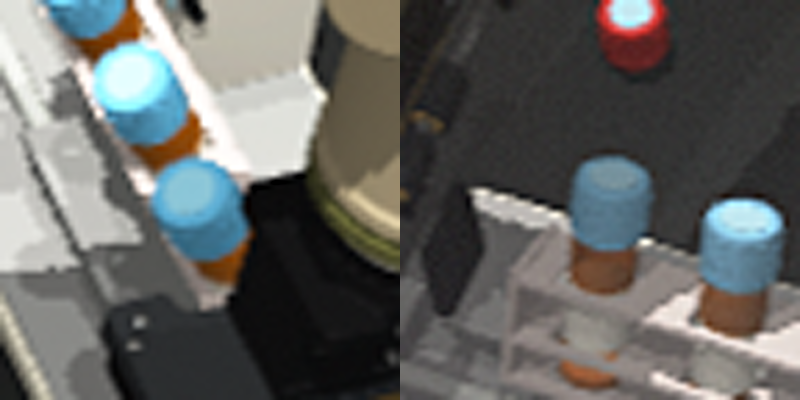

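```bash
python3 -m pendant '[[0.006,0,0,0],[0.006,0,0,0],[0.006,0,0,0],[0.008,0,0,0],[0.01,0,0,0],[0.01,0,0,0],[0.01,0,0,0],[0.01,0,0,0]]' |egrep 'pos|force'
python3 st.py R
python3 -m pendant '[[0.01,0,0,0],[0.01,0,0,0],[0.01,0,0,0],[0.01,0,0,0],[0.01,0,0,0],[0.01,0,0,0],[0.01,0,0,0],[0.006,0,0,0]]' |egrep 'pos|force'
python3 st.py R A8
python3 - <<'E'
from bench import r
from h import *
v=np.array([-.0811,.9967,0]); SL=np.array([.6125,.0426,.1466])
for c in("scene","side"):
    d=r.camera(c); print([proj(d,SL+(.15-.066*i)*v).round(1) for i in range(3)]); print([x for x in blue(d["img"]) if x[1][4]<260])
E
```

```text
ee_pos: [0.6292, -0.1357, 0.1044]
ft_force: [0.5, -1.8, 2.1]
grip_force: 1.2
TCP rel seat u,v,z mm [  2.2 -47.  -42.2] F [ 0.5 -1.8  2.1] w 0.5 t 19.2167
ee_pos: [0.6228, -0.0592, 0.1047]
ft_force: [0.9, -1.3, -2.1]
grip_force: 1.0
TCP rel seat u,v,z mm [  2.   29.7 -41.9] F [ 0.9 -1.3 -2.1] w 0.8 t 19.8833
[array([370.6, 276.5]), array([345.4, 268.6]), array([320.6, 260.8])]
[([314.3, 258.2], [307, 250, 16, 17, 211]), ([338.7, 266.5], [332, 258, 15, 17, 192]), ([363.9, 274.3], [357, 265, 16, 18, 198]), ([394.6, 293.3], [389, 286, 13, 16, 132])]
[array([338.3, 168.9]), array([347.4, 185.6]), array([357.2, 203.2])]
[([327.7, 167.1], [321, 163, 16, 9, 85]), ([341.3, 176.3], [333, 166, 15, 17, 104]), ([351.2, 193.3], [342, 183, 16, 17, 108]), ([357.0, 207.5], [351, 200, 13, 18, 157])]
```

```bash
python3 -m pendant '[[0.005,0,0,0],[0.005,0,0,0],[0.003,0,0,0],[0.002,0,0,0],[0,0,0,0]]' |egrep 'ft_force'
python3 st.py R
python3 -m pendant '[[0.002,0,0,0],[0.002,0,0,0],[0,0,0,0]]' |egrep 'ft_force'
python3 st.py R
```

```text
ft_force: [-0.3, -0.2, -0.5]
TCP rel seat u,v,z mm [  2.3  43.4 -41.6] F [-0.3 -0.2 -0.5] w 0.5 t 20.5
ft_force: [0.6, -0.6, -0.4]
TCP rel seat u,v,z mm [  2.4  47.  -41.6] F [ 0.6 -0.6 -0.4] w 0.3 t 20.75
```

```bash
python3 -m pendant '[[0.002,0,0,0],[0.002,0,0,0],[0,0,0,0]]' |egrep 'ft_force'
python3 st.py R
python3 -m pendant '[[0.002,0,0,0],[0.002,0,0,0],[0,0,0,0]]' |egrep 'ft_force'
python3 st.py R
python3 - <<'E'
from bench import r
from h import *
v=np.array([-.0811,.9967,0]); SL=np.array([.6125,.0426,.1466])
for c in("scene",):
    d=r.camera(c); print([proj(d,SL+(.15-.066*i)*v).round(1) for i in range(3)]); print([x for x in blue(d["img"]) if x[1][4]<260])
E
```

```text
ft_force: [0.1, -4.7, -1.2]
TCP rel seat u,v,z mm [  2.3  49.6 -41.5] F [ 0.1 -4.7 -1.2] w 0.5 t 21.0
ft_force: [1.6, -13.6, -0.0]
TCP rel seat u,v,z mm [  2.3  49.8 -41.5] F [  1.6 -13.6  -0. ] w 0.5 t 21.25
[array([370.6, 276.5]), array([345.4, 268.6]), array([320.6, 260.8])]
[([321.0, 260.3], [314, 252, 15, 17, 210]), ([345.3, 268.6], [338, 260, 16, 17, 199]), ([370.9, 276.3], [364, 267, 16, 18, 201]), ([394.6, 293.3], [389, 286, 13, 16, 132])]
```

At the stop: the push force has risen to 13.6 N and the caps are within about 1 px of the expected pixels. Backing off and lifting clear.

```bash
python3 -m pendant '[[-0.006,0,0,0],[-0.02,0,0,0],[-0.03,0,0,0],[0,0,-0.03,0],[0,0,-0.04,0],[0,0,-0.04,0],[0,0,0,0],[0,0,0,0]]' |egrep 'pos|force'
python3 - <<'E'
from bench import r
from h import *
v=np.array([-.0811,.9967,0]); SL=np.array([.6125,.0426,.1466])
for c in("scene","side"):
    d=r.camera(c); print([proj(d,SL+(.15-.066*i)*v).round(1) for i in range(3)]); print([x for x in blue(d["img"]) if x[1][4]<260])
    cv2.imwrite(f"pics/end_{c}.png",d["img"][:,:,::-1])
print(r.read_state()["ft_force"]); print(r.close_job())
E
```

```text
ee_pos: [0.6358, -0.0893, 0.2173]
ft_force: [-0.6, 0.3, -0.1]
grip_force: 0.0
[array([370.6, 276.5]), array([345.4, 268.6]), array([320.6, 260.8])]
[([320.9, 260.5], [314, 252, 15, 17, 201]), ([345.3, 268.7], [338, 260, 16, 17, 197]), ([370.8, 276.4], [364, 267, 16, 18, 198]), ([394.6, 293.3], [389, 286, 13, 16, 132]), ([315.9, 417.5], [288, 407, 56, 22, 108])]
[array([338.3, 168.9]), array([347.4, 185.6]), array([357.2, 203.2])]
[([334.1, 170.2], [321, 163, 25, 15, 163]), ([348.3, 188.6], [340, 180, 15, 15, 105])]
[ 0.18126511 -0.59210912 -0.5465424 ]
the job is handed in; nothing more can be done
None
```

Each cap went fully home on the first bottle I tried it on, the rack is at the stop and let go, and the job is handed in at about 22 s of the 61 s; the hand-in gave no verdict, so this rests on my camera and force checks.

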